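Clear the offcuts off the clean-up plate

TASK

Take the scraper block from its green mat and, working only with the scraper, sweep all four plastic offcuts along the raised aluminium plate and off its open end into the orange scrap tray. Then stand the scraper back upright on its mat and let go. Keep scrap out of the blue bin of finished parts and leave the other things where they are.

Things in the scene. Friction and masses are not known exactly. Their poses are not given: they have to be found in the camera images.
- plate: Fixed raised aluminium plate, 194 mm along its x, 290 mm along its y, flat top 60 mm above its origin (origin: centre of its footprint on the table). Black fences 12 mm wide and 12 mm high run along both long sides (at x = +-91 mm), leaving a channel 170 mm wide between them; both ends (+y and -y) are open. The orange tray stands at one end and the blue bin at the other, which one varies.
- tray: Orange open scrap tray, loose, 0.6 kg, 200 mm along x, 120 mm along y, 52 mm high (8 mm lower than the plate's top), 4 mm walls and floor, standing 4 mm from one open end of the plate with the same yaw. Origin: centre of its underside.
- bin: Blue open bin holding white finished brackets, loose, same size as the tray and standing at the plate's other end. Origin: centre of its underside. No scrap may go in.
- mat: Fixed green mat, 200 mm along x, 130 mm along y, 4 mm thick, on the table beside the work, to the left or to the right. Origin: centre of its underside.
- scraper: Scraper block standing upright on the mat: wooden base 150 mm along its x, 36 mm along y, 32 mm high with steel edges on both long faces, and on top a red handle 80 mm along x, 26 mm thick along y, from 32 to 76 mm high. Either long face sweeps. 0.2 to 0.35 kg. Origin: centre of its underside.
- scraper_grip (a point): Point to grip the handle across its 26 mm thickness (along the scraper's y): 58 mm above the scraper's underside, on its vertical centre line.
- scrap_red: Red bar offcut 50 x 22 x 16 mm (x, y, z). Origin: centre of its underside. Like all offcuts it lies loose on the plate and weighs 15 to 30 g.
- scrap_yellow: Yellow L-shaped offcut, 48 x 33 mm, 16 mm high. Origin: middle of its underside.
- scrap_green: Green T-shaped offcut, 46 x 36 mm, 16 mm high. Origin: middle of its underside.
- scrap_black: Black angle-profile offcut, 46 x 26 mm, 7 mm high with an 18 mm high rib along one long edge. Origin: middle of its underside.
- vise: Bystander: small green bench vise, 146 x 75 x 81 mm, 1.6 kg, on the side of the work where the mat is not. Origin: centre of its underside.
- mug: Bystander: white mug, 76 mm across, 90 mm high, beyond the plate. Origin: centre of its underside.
- screwdriver: Bystander: screwdriver lying beyond the plate. Origin: underside of the tool.

How it is judged (in metres and radians):
On the way, in this order (a step that is already met when the one before it is completed fails the run):
1. the scraper, held upright by the gripper, is down on the plate between the fences (its underside within 10 mm of the plate's top) (x of scraper in the frame of plate between -0.09 and 0.09 m and y of scraper in the frame of plate between -0.15 and 0.15 m and z of scraper in the frame of plate below 0.07 m and angle between scraper's own z axis and vertical below 0.2 rad and contact force between the fingers and scraper above 1 N), for 0.1 s.
2. all four offcuts lie in the orange tray, swept there with the scraper (x of scrap_red in the frame of tray between -0.097 and 0.097 m and y of scrap_red in the frame of tray between -0.057 and 0.057 m and z of scrap_red in the frame of tray between 0 and 0.045 m and x of scrap_yellow in the frame of tray between -0.097 and 0.097 m and y of scrap_yellow in the frame of tray between -0.057 and 0.057 m and z of scrap_yellow in the frame of tray between 0 and 0.045 m and x of scrap_green in the frame of tray between -0.097 and 0.097 m and y of scrap_green in the frame of tray between -0.057 and 0.057 m and z of scrap_green in the frame of tray between 0 and 0.045 m and x of scrap_black in the frame of tray between -0.097 and 0.097 m and y of scrap_black in the frame of tray between -0.057 and 0.057 m and z of scrap_black in the frame of tray between 0 and 0.045 m), for 0.2 s.
At the end, for the whole second after the job is handed in: All four offcuts lie inside the orange tray (within its walls, their origins less than 45 mm above its underside), and the scraper stands upright (within 0.1 rad) on the green mat, its centre within 45 mm of the mat's centre, released and at rest (all of step 2 and horizontal distance between scraper and mat below 0.045 m and angle between scraper's own z axis and vertical below 0.1 rad and z of scraper in the frame of mat between 0 and 0.009 m and linear speed of each of scraper, scrap_red, scrap_yellow, scrap_green, scrap_black below 0.02 m/s); the robot touches nothing.
It fails at once if the robot itself (fingers or arm) touches an offcut with more than 0.5 N: only the scraper may push them (contact force between any of the fingers, the arm and scrap_red above 0.5 N or contact force between any of the fingers, the arm and scrap_yellow above 0.5 N or contact force between any of the fingers, the arm and scrap_green above 0.5 N or contact force between any of the fingers, the arm and scrap_black above 0.5 N).
It fails at once if an offcut gets into the blue bin ((x of scrap_red in the frame of bin between -0.097 and 0.097 m and y of scrap_red in the frame of bin between -0.057 and 0.057 m and z of scrap_red in the frame of bin between 0 and 0.052 m) or (x of scrap_yellow in the frame of bin between -0.097 and 0.097 m and y of scrap_yellow in the frame of bin between -0.057 and 0.057 m and z of scrap_yellow in the frame of bin between 0 and 0.052 m) or (x of scrap_green in the frame of bin between -0.097 and 0.097 m and y of scrap_green in the frame of bin between -0.057 and 0.057 m and z of scrap_green in the frame of bin between 0 and 0.052 m) or (x of scrap_black in the frame of bin between -0.097 and 0.097 m and y of scrap_black in the frame of bin between -0.057 and 0.057 m and z of scrap_black in the frame of bin between 0 and 0.052 m)).
It fails at once if an offcut falls onto the table (outside tray and plate) ((height (world z) of scrap_red below 0.025 m and not (x of scrap_red in the frame of tray between -0.103 and 0.103 m and y of scrap_red in the frame of tray between -0.063 and 0.063 m and z of scrap_red in the frame of tray between 0 and 0.06 m)) or (height (world z) of scrap_yellow below 0.025 m and not (x of scrap_yellow in the frame of tray between -0.103 and 0.103 m and y of scrap_yellow in the frame of tray between -0.063 and 0.063 m and z of scrap_yellow in the frame of tray between 0 and 0.06 m)) or (height (world z) of scrap_green below 0.025 m and not (x of scrap_green in the frame of tray between -0.103 and 0.103 m and y of scrap_green in the frame of tray between -0.063 and 0.063 m and z of scrap_green in the frame of tray between 0 and 0.06 m)) or (height (world z) of scrap_black below 0.025 m and not (x of scrap_black in the frame of tray between -0.103 and 0.103 m and y of scrap_black in the frame of tray between -0.063 and 0.063 m and z of scrap_black in the frame of tray between 0 and 0.06 m))).
It fails at once if the tray, blue bin, vise, mug or screwdriver is moved more than 20 mm (distance of any of tray, bin, vise, mug, screwdriver from where it was at the start of the episode above 0.02 m).
It fails at once if the scraper is dropped or thrown (faster than 0.6 m/s while not held; a fall of about 18 mm) (linear speed of scraper above 0.6 m/s and contact force between the fingers and scraper below 0.1 N).
It also fails if it takes over 54 s, if anything falls off the work surface, if the arm or the gripper's body presses on something with over 40 N, if the wrist force passes 120 N, or if a joint passes its speed limit or range.

ROBOT

A 6-joint arm with a two-finger parallel gripper is mounted at the origin on the work surface. World frame = base frame: x ahead of the robot, y to its left, z up, the work surface at z = 0. Lengths are in mm, angles in rad, forces in N, time in s.
With the tool pointing down it reaches from about 325 to 775 mm from the base axis. Payload 5.5 kg.
Tool frame: the origin (TCP) lies on the centre line of the jaws, within the pads' length; the fingertips stand 17 mm ahead of it and the grasp point (between the pads) lies 2 mm behind it; z points along the fingers, y is the line along which they close (so a half turn about z gives the same grasp; the last joint's range is limited). The gripper opens to 88 mm and grips with 3 to 60 N. Pads are 20 mm wide; open, the fingers measure 115 mm over their backs; the gripper's body (75 mm by 178 mm) begins 61 mm behind the grasp point.
Start: joints at [-1.238, 0.091, 1.231, -0, 1.82, -0.057], TCP at [228.003, -555.006, 239.631] pointing down, gripper open.
Joint ranges: [-2.87, 2.87], [-0.86, 2.18], [0.17, 2.46], [-1.51, 4.65], [0.06, 2.69], [-2.65, 2.65]. Speed limits (rad/s): [2.57, 2.57, 3.01, 3.14, 3.14, 3.14].

INTERFACE

Orientations are given as a unit quaternion [w, x, y, z].
In Python, from station import robot gives the robot as it stands. The module is installed in compiled form; this text tells all that it offers.
- The arm moves only by the tool servo_tool, never from a script. Its argument "moves" is a list of rows, each an object of numbers: "jaw": the opening, from 0 (shut) to 1 (fully open); "tx", "ty", "tz": the shift along the tool's x, y, z in mm; "turn": the turn about the tool's z in degrees. In form: [{"jaw": .., "tx": .., "ty": .., "tz": .., "turn": ..}, ...]. A call has 1 to 20 rows; each row is the pose to reach, as a shift and turn from the pose commanded when the call began, along the tool's axes at that moment; what a row does not reach only later rows make up. A row lasts 1/10 s, in which the tool goes at most 50 mm and 8.59 degrees, less where a joint would pass 70% of its speed; a pose out of reach is approached as far as the arm can. A call with a gripper value outside its range is refused whole. The fingers move at their own pace and stop on an object; "squeeze" is the grip in N (left out, the last holds). Time passes only in rows, so rows that repeat a pose let the fingers close. It gives the time, the measured TCP pose, the force, the opening and the grip force at its end, in the units of the state.
- robot.get_obs(): the state, without advancing time (a new reading comes with each control period).
- robot.grab_frame(name): name is "scene" or "top" or "wrist"; returns (picture, depth): 384x512x3 uint8, red, green, blue; 384x512 float32, mm along the optical axis (not along the pixel's ray), 0 where there is no reading.
- robot.camera_params(name): a dict with "fx", "fy", "cx", "cy" (pixels), "extrinsics" (4x4, takes a point from world to camera coordinates); the wrist camera has in their place "tool_from_camera" (4x4, takes a point from camera to tool coordinates, whose origin is the TCP and whose axes are the flange's). Camera axes: x right, y up, looking along -z (the intrinsics and any distortion apply to the point x, -y, -z); pixel columns grow to the right and rows downward; lengths in mm; the calibration is good to about 2 mm. A picture is of the moment at which its call begins: read the wrist's pose just before it. camera_params takes no time and is no camera call.
- robot.sign_off(): hands the job in; it is judged then, once.
The state is a dict: "time_s": time; "joint_positions": joint angles; "joint_velocities": joint speeds; "effort": joint torques, N m; "eef_pos": TCP position; "tcp_rot": TCP orientation; "force": force on the tool from outside, world axes, zero at the start; "moment": the same for the moment, N m; "grip_width": finger opening in mm; "grip_force": force on a finger pad.
Only numpy, scipy, OpenCV 4.12 (cv2) and the standard library are available. Lean on these libraries where they do the work, as an engineer would, in place of code of your own. Each camera call takes 0.05 s, during which the arm holds its last target. There are 200 camera calls.

## Working session

There is one attempt and no reset: what is moved stays moved. The work goes in short steps, Python scripts to look and compute and a tool call to move; the robot and the scene stay as the last step left them, time stands still between calls to the robot, and variables do not carry over. Pictures are saved under pics/ and viewed, at most 10 in all, crops included, and the job is handed in when it is done.

Besides the shell and the picture viewer there is one more tool, called as name(argument=value, ...), one argument or row to a line, values as JSON. servo_tool: Moves the arm, as the interface text tells. Its arguments: {"type":"object","properties":{"moves":{"type":"array","items":{"type":"object","properties":{"jaw":{"type":"number"},"tx":{"type":"number"},"ty":{"type":"number"},"tz":{"type":"number"},"turn":{"type":"number"}}}},"squeeze":{"type":"number"}},"required":["moves"]}

```bash
mkdir -p pics
cat > h.py <<'E'
import numpy as np, cv2
from station import robot
from scipy.spatial.transform import Rotation as R
def save(name,fn):
    im,d=robot.grab_frame(name); cv2.imwrite(f'pics/{fn}.png',im[:,:,::-1]); np.save(f'pics/{fn}_d.npy',d); return im,d
def world(name,d):
    p=robot.camera_params(name); v,u=np.mgrid[0:384,0:512]
    P=np.stack([(u-p['cx'])/p['fx']*d,-(v-p['cy'])/p['fy']*d,-d,np.ones_like(d)],-1)
    return (P@np.linalg.inv(np.array(p['extrinsics'])).T)[...,:3]
E
python3 - <<'E'
from h import *
o=robot.get_obs();print(o['time_s'],o['eef_pos'],o['tcp_rot'])
print(np.round(R.from_quat(np.roll(o['tcp_rot'],-1)).as_matrix(),3))
im,d=save('top','top0'); im2,d2=save('scene','scene0')
cv2.imwrite('pics/top0b.png',cv2.resize(im[:,:,::-1],(800,600)))
W=world('top',d);np.save('pics/Wtop.npy',W)
print(robot.camera_params('top'))
E
```

```text
0.0 [ 227.90345565 -554.76101158  238.50996218] [-9.50235006e-04  9.81068650e-01  1.93657895e-01 -1.45727763e-04]
[[ 0.925  0.38  -0.001]
 [ 0.38  -0.925  0.002]
 [ 0.    -0.002 -1.   ]]
{'fx': 419.962566622336, 'fy': 419.962566622336, 'cx': 258.0010701654494, 'cy': 194.60439945022094, 'extrinsics': array([[-4.22079575e-03, -9.99581680e-01, -2.86120640e-02,
         2.80344148e+01],
       [ 9.87760685e-01, -8.62873586e-03,  1.55738160e-01,
        -6.45963191e+02],
       [-1.55919897e-01, -2.76045329e-02,  9.87383905e-01,
        -1.27166773e+03],
       [ 0.00000000e+00,  0.00000000e+00,  0.00000000e+00,
         1.00000000e+00]])}
```

View pics/top0b.png

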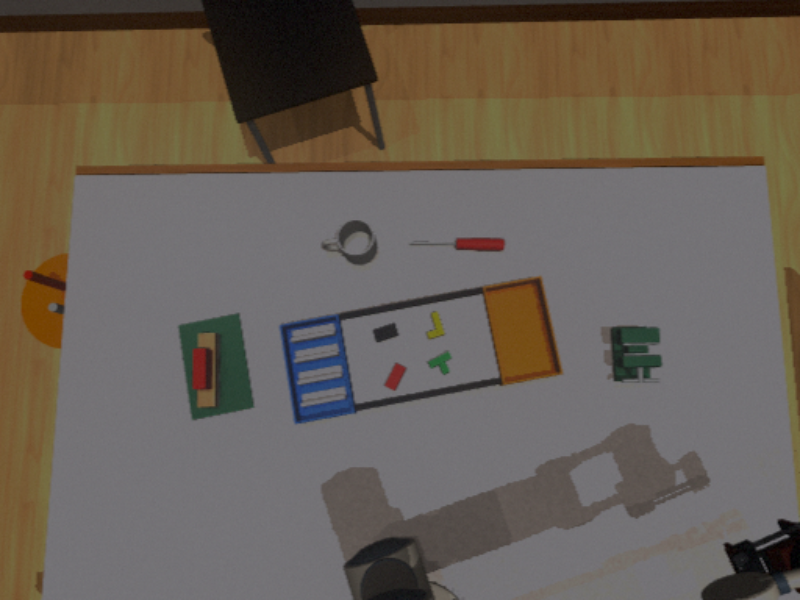

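View pics/scene0.png

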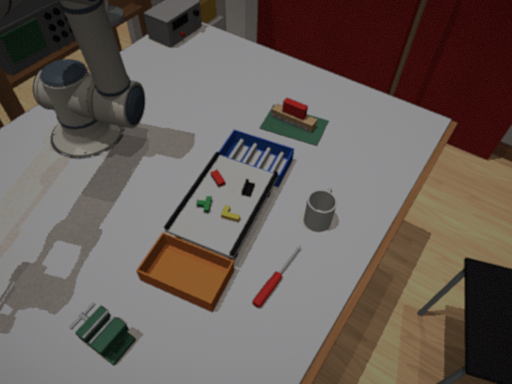

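The top view (800x600) shows the mat and scraper on the left (about 205,368), the blue bin at 318,370, the plate at 420,350, the orange tray at 522,330 and the vise at 637,355. The mug and screwdriver lie beyond the plate. Next I'll turn these into world positions.

Run:
```python
from h import *
im=cv2.imread('pics/top0.png');W=np.load('pics/Wtop.npy');hsv=cv2.cvtColor(im,cv2.COLOR_BGR2HSV);H,S,V=[hsv[...,i].astype(int) for i in range(3)]
s=512/800
def reg(x0,y0,x1,y1):
    m=np.zeros(H.shape,bool);m[int(y0*s):int(y1*s),int(x0*s):int(x1*s)]=1;return m
def rep(n,m,zr):
    m=m&(W[...,2]>zr[0])&(W[...,2]<zr[1]);P=W[m]
    c,wh,a=cv2.minAreaRect(P[:,:2].astype(np.float32))
    print(n,m.sum(),'rect',np.round(c,1),np.round(wh,1),round(a,1),'z',np.round(np.percentile(P[:,2],[5,50,95]),1))
rep('mat',reg(170,305,265,430)&(H>40)&(H<95)&(S>80),(-8,20))
rep('base',reg(170,305,265,430)&(W[...,2]>26),(26,48))
rep('handle',reg(170,305,265,430),(65,95))
rep('tray',reg(480,265,570,395)&(H<25)&(S>120),(42,62))
rep('bin',reg(270,305,365,430)&(H>100)&(S>120),(42,62))
rep('plate',reg(335,270,510,420),(54,66))
rep('fences',reg(335,270,510,420)&(V<70),(64,80))
r=reg(365,310,465,395)
for n,m in dict(red=((H<8)|(H>172))&(S>120),yel=(H>20)&(H<35)&(S>120),grn=(H>45)&(H<85)&(S>120),blk=(V<60)).items(): rep(n,r&m,(50,90))
rep('mug',reg(320,210,385,270),(70,110))
rep('vise',reg(595,315,670,390),(15,110))
```

```text
mat 1384 rect [527.9 416.4] [196.1 127.3] 10.6 z [-2.2  2.7  7.6]
base 356 rect [519. 423.] [149.6  37.3] 2.3 z [28.4 34.3 42. ]
handle 242 rect [518.8 423. ] [77.4 26.9] 1.4 z [70.5 77.9 82.7]
tray 287 rect [ 593.7 -211.3] [200.7 123.1] 10.5 z [43.4 49.7 54.2]
bin 253 rect [519.7 197.7] [199.7 120.6] 10.3 z [45.5 50.7 55. ]
plate 4594 rect [554.4  -2.5] [196.9 339. ] 10.0 z [55.1 59.  63.6]
fences 855 rect [556.7  -7.5] [194.5 287.4] 10.2 z [65.5 70.5 75.5]
red 107 rect [501.   39.9] [19.3 47.4] 63.1 z [70.9 74.6 79.8]
yel 91 rect [600.4 -39.7] [27.6 50.3] 89.2 z [66.6 74.  78.7]
grn 76 rect [528.2 -45.7] [35.3 37.1] 82.9 z [71.1 74.9 79.1]
blk 242 rect [545.6  14.1] [246.5  72.8] 42.5 z [63.1 69.6 77.4]
mug 182 rect [773.1 123.1] [75.4 90.7] 40.3 z [71.1 84.7 91.2]
vise 825 rect [ 544.9 -436.7] [ 76.5 112.8] 89.6 z [16.  75.8 81.9]
```

servo_tool(
  moves=[
    {"jaw":1,"tx":641,"ty":-794,"tz":60,"turn":20.3},
    {"jaw":1,"tx":641,"ty":-794,"tz":60,"turn":20.3},
    {"jaw":1,"tx":641,"ty":-794,"tz":60,"turn":20.3},
    {"jaw":1,"tx":641,"ty":-794,"tz":60,"turn":20.3},
    {"jaw":1,"tx":641,"ty":-794,"tz":60,"turn":20.3},
    {"jaw":1,"tx":641,"ty":-794,"tz":60,"turn":20.3},
    {"jaw":1,"tx":641,"ty":-794,"tz":60,"turn":20.3},
    {"jaw":1,"tx":641,"ty":-794,"tz":60,"turn":20.3},
    {"jaw":1,"tx":641,"ty":-794,"tz":60,"turn":20.3},
    {"jaw":1,"tx":641,"ty":-794,"tz":60,"turn":20.3},
    {"jaw":1,"tx":641,"ty":-794,"tz":60,"turn":20.3},
    {"jaw":1,"tx":641,"ty":-794,"tz":60,"turn":20.3},
    {"jaw":1,"tx":641,"ty":-794,"tz":60,"turn":20.3},
    {"jaw":1,"tx":641,"ty":-794,"tz":60,"turn":20.3},
    {"jaw":1,"tx":641,"ty":-794,"tz":60,"turn":20.3},
    {"jaw":1,"tx":641,"ty":-794,"tz":60,"turn":20.3},
    {"jaw":1,"tx":641,"ty":-794,"tz":60,"turn":20.3},
    {"jaw":1,"tx":641,"ty":-794,"tz":60,"turn":20.3},
    {"jaw":1,"tx":641,"ty":-794,"tz":60,"turn":20.3},
    {"jaw":1,"tx":641,"ty":-794,"tz":60,"turn":20.3},
  ],
)

```text
time_s: 2.1
eef_pos: [512.9, 403.8, 180.0]
tcp_rot: [0.0, 1.0, 0.018, -0.0]
force: [0.9, -0.8, 0.4]
grip_width: 87.7
grip_force: 0.0
```

Run:
```python
from h import *
o=robot.get_obs();print(o['time_s'],o['eef_pos'],o['tcp_rot'])
im,d=save('wrist','w1')
p=robot.camera_params('wrist');v,u=np.mgrid[0:384,0:512]
T=np.array(p['tool_from_camera']);print(np.round(T,3))
P=np.stack([(u-p['cx'])/p['fx']*d,-(v-p['cy'])/p['fy']*d,-d,np.ones_like(d)],-1)@T.T
M=R.from_quat(np.roll(o['tcp_rot'],-1)).as_matrix();Wd=P[...,:3]@M.T+o['eef_pos']
hsv=cv2.cvtColor(im,cv2.COLOR_RGB2HSV).astype(int)
m=((hsv[...,0]<8)|(hsv[...,0]>172))&(hsv[...,1]>100)&(Wd[...,2]>68)&(Wd[...,2]<95)
for n,m in (('h',m),('base',(Wd[...,2]>28)&(Wd[...,2]<42))):
    m&=(abs(Wd[...,0]-519)<110)&(abs(Wd[...,1]-423)<70)&(d>0)
    q=Wd[m];print(n,m.sum())
    if m.sum()>30: print(cv2.minAreaRect(q[:,:2].astype(np.float32)),np.median(q[:,2]))
```

```text
2.1 [512.8929302  403.8012794  180.04063145] [ 2.89514757e-04  9.99839623e-01  1.79034973e-02 -3.30579077e-04]
[[-1.00000e-03  9.60000e-01  2.79000e-01  7.72190e+01]
 [ 1.00000e+00  1.00000e-03 -0.00000e+00  2.83000e-01]
 [-1.00000e-03  2.79000e-01 -9.60000e-01 -1.44916e+02]
 [ 0.00000e+00  0.00000e+00  0.00000e+00  1.00000e+00]]
h 2990
((520.0592651367188, 425.2927551269531), (78.87821960449219, 26.074922561645508), 1.89320969581604) 79.62056119032331
base 2774
((519.3502197265625, 425.3908386230469), (148.8545379638672, 35.73292922973633), 1.788089632987976) 35.79170925856384
```

View pics/w1.png

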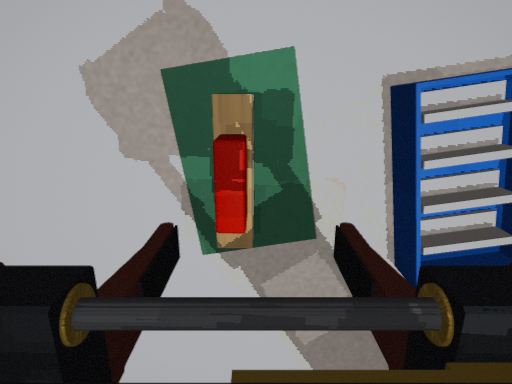

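The wrist view shows the scraper upright on the mat with its handle around pixel (231,182). The jaws are already parallel to it, so I'll descend and grip.

servo_tool(
  moves=[
    {"jaw":1,"tx":7.5,"ty":-21,"tz":0,"turn":0},
    {"jaw":1,"tx":7.5,"ty":-21,"tz":10,"turn":0},
    {"jaw":1,"tx":7.5,"ty":-21,"tz":40,"turn":0},
    {"jaw":1,"tx":7.5,"ty":-21,"tz":70,"turn":0},
    {"jaw":1,"tx":7.5,"ty":-21,"tz":95,"turn":0},
    {"jaw":1,"tx":7.5,"ty":-21,"tz":110,"turn":0},
    {"jaw":1,"tx":7.5,"ty":-21,"tz":119,"turn":0},
    {"jaw":1,"tx":7.5,"ty":-21,"tz":119,"turn":0},
    {"jaw":1,"tx":7.5,"ty":-21,"tz":119,"turn":0},
    {"jaw":0.25,"tx":7.5,"ty":-21,"tz":119,"turn":0},
    {"jaw":0.25,"tx":7.5,"ty":-21,"tz":119,"turn":0},
    {"jaw":0.25,"tx":7.5,"ty":-21,"tz":119,"turn":0},
    {"jaw":0.25,"tx":7.5,"ty":-21,"tz":119,"turn":0},
    {"jaw":0.25,"tx":7.5,"ty":-21,"tz":119,"turn":0},
    {"jaw":0.25,"tx":7.5,"ty":-21,"tz":119,"turn":0},
  ],
  squeeze=40,
)

```text
time_s: 3.65
eef_pos: [519.6, 423.0, 61.9]
tcp_rot: [0.0, 1.0, 0.018, -0.0]
force: [-0.2, 0.2, -0.6]
grip_width: 43.4
grip_force: 0.0
```

servo_tool(
  moves=[
    {"jaw":0.1,"tx":0,"ty":-2,"tz":0,"turn":0},
    {"jaw":0.1,"tx":0,"ty":-2,"tz":0,"turn":0},
    {"jaw":0.1,"tx":0,"ty":-2,"tz":0,"turn":0},
    {"jaw":0.1,"tx":0,"ty":-2,"tz":0,"turn":0},
    {"jaw":0.1,"tx":0,"ty":-2,"tz":0,"turn":0},
    {"jaw":0.1,"tx":0,"ty":-2,"tz":0,"turn":0},
    {"jaw":0.1,"tx":0,"ty":-2,"tz":0,"turn":0},
  ],
)

```text
time_s: 4.35
eef_pos: [519.5, 425.0, 61.8]
tcp_rot: [0.0, 1.0, 0.018, -0.0]
force: [-0.8, 0.1, -1.6]
grip_width: 25.6
grip_force: 40.0
```

Run:
```python
from h import *
o=robot.get_obs();print(o['time_s'],o['eef_pos'],o['grip_width'],o['grip_force'],o['force'])
c=np.array([556.7,-7.5]);a=np.deg2rad(10.3);X=np.array([np.cos(a),np.sin(a)]);Y=np.array([-np.sin(a),np.cos(a)])
print('start pose', c+Y*122)
W=np.load('pics/Wtop.npy');im=cv2.imread('pics/top0.png')
m=(im.max(2)<70);k=np.zeros_like(m);k[202:224,236:258]=1;m&=k.astype(bool)
P=W[m][:,:2]-c;print('blk plate xy',(P@X).min(),(P@X).max(),(P@Y).min(),(P@Y).max())
```

```text
4.35 [519.50364516 424.98139577  61.82478736] 25.58207314964887 39.98715877532959 [-0.79327051  0.10361992 -1.6479032 ]
start pose [534.88612976 112.53397463]
blk plate xy 27.74752670113064 57.48737376504323 37.43099074675413 83.66454207548855
```

servo_tool(
  moves=[
    {"jaw":0.1,"tz":-15},
    {"jaw":0.1,"tz":-45},
    {"jaw":0.1,"tz":-75},
    {"jaw":0.1,"tz":-100},
    {"jaw":0.1,"tz":-110,"ty":15},
    {"jaw":0.1,"tz":-110,"ty":45,"turn":-1},
    {"jaw":0.1,"tz":-110,"ty":80,"turn":-2},
    {"jaw":0.1,"tz":-110,"ty":115,"tx":1,"turn":-3},
    {"jaw":0.1,"tz":-110,"ty":150,"tx":2,"turn":-4},
    {"jaw":0.1,"tz":-110,"ty":185,"tx":3,"turn":-5},
    {"jaw":0.1,"tz":-110,"ty":220,"tx":4,"turn":-6},
    {"jaw":0.1,"tz":-110,"ty":255,"tx":4,"turn":-7},
    {"jaw":0.1,"tz":-110,"ty":285,"tx":4,"turn":-8},
    {"jaw":0.1,"tz":-110,"ty":305,"tx":4,"turn":-8.3},
    {"jaw":0.1,"tz":-110,"ty":313,"tx":4,"turn":-8.3},
    {"jaw":0.1,"tz":-110,"ty":313,"tx":4,"turn":-8.3},
    {"jaw":0.1,"tz":-110,"ty":313,"tx":4,"turn":-8.3},
  ],
)

```text
validation failed for argument at $.mo...
```

Run:
```python
from h import *
o=robot.get_obs();print(o['time_s'],o['eef_pos'],o['tcp_rot'],o['grip_force'])
im,d=save('wrist','w2');save('top','top2')
p=robot.camera_params('wrist');v,u=np.mgrid[0:384,0:512]
T=np.array(p['tool_from_camera'])
P=np.stack([(u-p['cx'])/p['fx']*d,-(v-p['cy'])/p['fy']*d,-d,np.ones_like(d)],-1)@T.T
M=R.from_quat(np.roll(o['tcp_rot'],-1)).as_matrix();Wd=P[...,:3]@M.T+o['eef_pos'];np.save('pics/Ww2.npy',Wd)
# fences: z ~72, in plate-frame coords
c=np.array([556.7,-7.5]);a=np.deg2rad(10.26);X=np.array([np.cos(a),np.sin(a)]);Y=np.array([-np.sin(a),np.cos(a)])
Q=Wd[...,:2]-c;px,py=Q@X,Q@Y
for sgn in (1,-1):
  m=(d>0)&(abs(Wd[...,2]-72)<3)&(abs(px*sgn-91)<14)&(abs(py)<140)&(im.max(2)<80)
  for lo in range(-140,140,40):
    k=m&(py>lo)&(py<lo+40)
    if k.sum()>20: print(sgn,lo,k.sum(),np.round(np.percentile(px[k],[3,97]),1),np.median(Wd[k][:,2]))
k=(d>0)&(abs(Wd[...,2]-60)<4)&(abs(px)<70)&(abs(py)<140);print('plate z',np.median(Wd[k][:,2]))
```

```text
4.35 [519.50364516 424.98139577  61.82478736] [ 4.96283185e-05  9.99842310e-01  1.77579951e-02 -7.53278065e-05] 39.98715877532959
plate z nan
  return _methods._mean(a, axis=axis, dtype=dtype,
  ret = ret.dtype.type(ret / rcount)
```

View pics/w2.png

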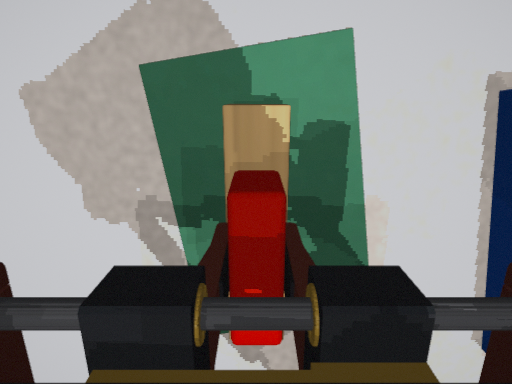

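The move was refused because every row needs all five fields. The picture shows the handle gripped, centred at about (257,250). I'll resend it with complete rows.

servo_tool(
  moves=[
    {"jaw":0.1,"tx":0,"ty":0,"tz":-15,"turn":0},
    {"jaw":0.1,"tx":0,"ty":0,"tz":-45,"turn":0},
    {"jaw":0.1,"tx":0,"ty":0,"tz":-75,"turn":0},
    {"jaw":0.1,"tx":0,"ty":0,"tz":-100,"turn":0},
    {"jaw":0.1,"tx":0,"ty":15,"tz":-110,"turn":0},
    {"jaw":0.1,"tx":0,"ty":45,"tz":-110,"turn":-1},
    {"jaw":0.1,"tx":0,"ty":80,"tz":-110,"turn":-2},
    {"jaw":0.1,"tx":1,"ty":115,"tz":-110,"turn":-3},
    {"jaw":0.1,"tx":2,"ty":150,"tz":-110,"turn":-4},
    {"jaw":0.1,"tx":3,"ty":185,"tz":-110,"turn":-5},
    {"jaw":0.1,"tx":4,"ty":220,"tz":-110,"turn":-6},
    {"jaw":0.1,"tx":4,"ty":255,"tz":-110,"turn":-7},
    {"jaw":0.1,"tx":4,"ty":285,"tz":-110,"turn":-8},
    {"jaw":0.1,"tx":4,"ty":305,"tz":-110,"turn":-8.3},
    {"jaw":0.1,"tx":4,"ty":313,"tz":-110,"turn":-8.3},
    {"jaw":0.1,"tx":4,"ty":313,"tz":-110,"turn":-8.3},
    {"jaw":0.1,"tx":4,"ty":313,"tz":-110,"turn":-8.3},
  ],
)

```text
time_s: 6.15
eef_pos: [534.4, 112.8, 171.7]
tcp_rot: [-0.0, 0.996, 0.09, -0.0]
force: [-0.1, -0.1, -2.4]
grip_width: 25.8
grip_force: 40.0
```

```bash
cat >> h.py <<'E'
def wristW(d,o):
    p=robot.camera_params('wrist');v,u=np.mgrid[0:384,0:512]
    P=np.stack([(u-p['cx'])/p['fx']*d,-(v-p['cy'])/p['fy']*d,-d,np.ones_like(d)],-1)@np.array(p['tool_from_camera']).T
    return P[...,:3]@R.from_quat(np.roll(o['tcp_rot'],-1)).as_matrix().T+o['eef_pos']
c=np.array([556.7,-7.5]);a=np.deg2rad(10.26);X=np.array([np.cos(a),np.sin(a)]);Y=np.array([-np.sin(a),np.cos(a)])
E
python3 - <<'E'
from h import *
o=robot.get_obs();print(o['time_s'],o['eef_pos'],o['tcp_rot'],o['grip_force'])
im,d=save('wrist','w3')
Wd=wristW(d,o);Q=Wd[...,:2]-c;px,py=Q@X,Q@Y
for sgn in (1,-1):
  m=(d>0)&(abs(Wd[...,2]-72)<4)&(abs(px*sgn-91)<14)&(abs(py)<140)&(im.max(2)<90)
  for lo in range(-140,140,40):
    k=m&(py>lo)&(py<lo+40)
    if k.sum()>20: print(sgn,lo,k.sum(),np.round(np.percentile(px[k],[3,97]),1),np.median(Wd[k][:,2]))
k=(d>0)&(abs(Wd[...,2]-60)<5)&(abs(px)<70)&(abs(py)<140);print('plate z',np.median(Wd[k][:,2]) if k.any() else 0)
E
```

```text
6.15 [534.3925292  112.75012451 171.74461993] [-2.20557721e-04  9.95936861e-01  9.00537904e-02 -1.86403711e-04] 39.98660624027252
1 -100 140 [85.4 96.6] 71.6752193404285
1 -60 913 [85.4 96.5] 71.79514286315951
1 -20 928 [85.4 96.5] 71.84018275672217
1 20 922 [85.4 96.5] 71.74512646223761
1 60 922 [85.4 96.5] 71.681370394819
1 100 936 [85.4 96.5] 71.69162002229146
-1 -100 471 [-93.6 -84.6] 71.55939619787321
-1 -60 426 [-93.5 -84.3] 71.55003184598323
plate z 59.881243994982356
```

View pics/w3.png

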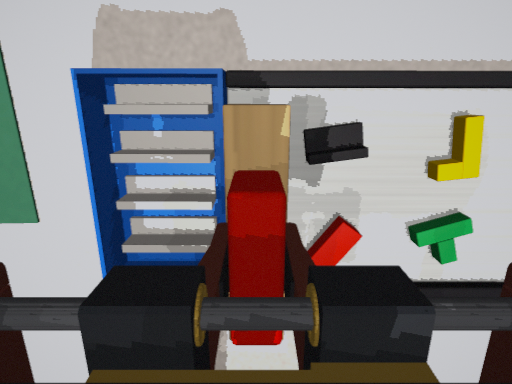

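The wrist view shows the bin on the left and the scraper base at (257,150). The offcuts lie ahead of it, with red nearest at (335,240) and black at (335,140). The fences match my plate frame to 0.5 mm, so I'll lower the scraper.

servo_tool(
  moves=[
    {"jaw":0.1,"tx":0.8,"ty":0,"tz":15,"turn":0},
    {"jaw":0.1,"tx":0.8,"ty":0,"tz":30,"turn":0},
    {"jaw":0.1,"tx":0.8,"ty":0,"tz":42,"turn":0},
    {"jaw":0.1,"tx":0.8,"ty":0,"tz":49,"turn":0},
    {"jaw":0.1,"tx":0.8,"ty":0,"tz":53,"turn":0},
    {"jaw":0.1,"tx":0.8,"ty":0,"tz":53,"turn":0},
    {"jaw":0.1,"tx":0.8,"ty":0,"tz":53,"turn":0},
  ],
)

```text
time_s: 6.9
eef_pos: [535.7, 112.5, 119.2]
tcp_rot: [-0.0, 0.996, 0.09, 0.0]
force: [-0.5, -0.7, -2.1]
grip_width: 25.8
grip_force: 40.0
```

servo_tool(
  moves=[
    {"jaw":0.1,"tx":0,"ty":5,"tz":0.5,"turn":0},
    {"jaw":0.1,"tx":0,"ty":14,"tz":0.5,"turn":0},
    {"jaw":0.1,"tx":0,"ty":24,"tz":0.5,"turn":0},
    {"jaw":0.1,"tx":0,"ty":34,"tz":0.5,"turn":0},
    {"jaw":0.1,"tx":0,"ty":44,"tz":0.5,"turn":0},
    {"jaw":0.1,"tx":0,"ty":54,"tz":0.5,"turn":0},
    {"jaw":0.1,"tx":0,"ty":64,"tz":0.5,"turn":0},
    {"jaw":0.1,"tx":0,"ty":74,"tz":0.5,"turn":0},
    {"jaw":0.1,"tx":0,"ty":84,"tz":0.5,"turn":0},
    {"jaw":0.1,"tx":0,"ty":94,"tz":0.5,"turn":0},
    {"jaw":0.1,"tx":0,"ty":104,"tz":0.5,"turn":0},
    {"jaw":0.1,"tx":0,"ty":114,"tz":0.5,"turn":0},
    {"jaw":0.1,"tx":0,"ty":124,"tz":0.5,"turn":0},
    {"jaw":0.1,"tx":0,"ty":134,"tz":0.5,"turn":0},
    {"jaw":0.1,"tx":0,"ty":144,"tz":0.5,"turn":0},
    {"jaw":0.1,"tx":0,"ty":154,"tz":0.5,"turn":0},
    {"jaw":0.1,"tx":0,"ty":162,"tz":0.5,"turn":0},
    {"jaw":0.1,"tx":0,"ty":168,"tz":0.5,"turn":0},
    {"jaw":0.1,"tx":0,"ty":170,"tz":0.5,"turn":0},
  ],
)

```text
time_s: 8.8
eef_pos: [566.0, -55.4, 118.4]
tcp_rot: [0.0, 0.996, 0.09, -0.0]
force: [-0.8, 1.9, -1.9]
grip_width: 26.0
grip_force: 40.0
```

Run:
```python
from h import *
o=robot.get_obs();print(o['time_s'],o['eef_pos'],(o['eef_pos'][:2]-c)@X,(o['eef_pos'][:2]-c)@Y,o['force'],o['grip_force'])
im,d=save('wrist','w4');im2,_=save('scene','s4')
b=cv2.resize(im2[110:320,120:330],(500,500));a_=cv2.resize(im,(512,384))
v=np.zeros((600,800,3),np.uint8);v[:300,:400]=cv2.resize(im,(400,300));v[:600,400:]=cv2.resize(b,(400,600)) 
cv2.imwrite('pics/c4.png',v[:,:,::-1])
```

```text
8.8 [566.01126022 -55.43179796 118.40123433] 0.6249835766621702 -48.82382838029916 [-0.79287814  1.90819438 -1.89587029] 39.98974800109863
```

View pics/c4.png

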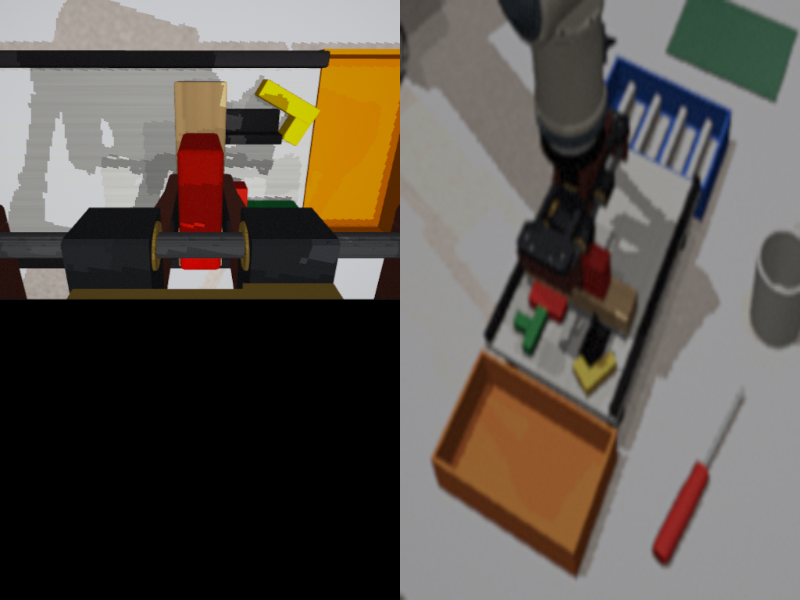

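All four offcuts are ahead of the base: yellow and black on the far side, red and green on the near side. I'll carry on slowly over the edge.

servo_tool(
  moves=[
    {"jaw":0.1,"tx":-0.5,"ty":4,"tz":0,"turn":0},
    {"jaw":0.1,"tx":-0.5,"ty":10,"tz":0,"turn":0},
    {"jaw":0.1,"tx":-0.5,"ty":16,"tz":0,"turn":0},
    {"jaw":0.1,"tx":-0.5,"ty":22,"tz":0,"turn":0},
    {"jaw":0.1,"tx":-0.5,"ty":28,"tz":0,"turn":0},
    {"jaw":0.1,"tx":-0.5,"ty":34,"tz":0,"turn":0},
    {"jaw":0.1,"tx":-0.5,"ty":40,"tz":0,"turn":0},
    {"jaw":0.1,"tx":-0.5,"ty":46,"tz":0,"turn":0},
    {"jaw":0.1,"tx":-0.5,"ty":52,"tz":0,"turn":0},
    {"jaw":0.1,"tx":-0.5,"ty":58,"tz":0,"turn":0},
    {"jaw":0.1,"tx":-0.5,"ty":64,"tz":0,"turn":0},
    {"jaw":0.1,"tx":-0.5,"ty":70,"tz":0,"turn":0},
    {"jaw":0.1,"tx":-0.5,"ty":76,"tz":0,"turn":0},
    {"jaw":0.1,"tx":-0.5,"ty":82,"tz":0,"turn":0},
    {"jaw":0.1,"tx":-0.5,"ty":88,"tz":0,"turn":0},
    {"jaw":0.1,"tx":-0.5,"ty":93,"tz":0,"turn":0},
    {"jaw":0.1,"tx":-0.5,"ty":98,"tz":0,"turn":0},
    {"jaw":0.1,"tx":-0.5,"ty":102,"tz":0,"turn":0},
    {"jaw":0.1,"tx":-0.5,"ty":102,"tz":0,"turn":0},
  ],
)

```text
time_s: 10.8
eef_pos: [583.8, -155.7, 118.4]
tcp_rot: [0.0, 0.996, 0.09, -0.0]
force: [-0.2, -0.6, -2.6]
grip_width: 25.6
grip_force: 40.0
```

Run:
```python
from h import *
o=robot.get_obs();print(o['time_s'],o['eef_pos'],(o['eef_pos'][:2]-c)@X,(o['eef_pos'][:2]-c)@Y,o['force'],o['grip_force'])
im,d=save('wrist','w5');im2,_=save('scene','s5')
v=np.zeros((600,800,3),np.uint8);v[:300,:400]=cv2.resize(im,(400,300));v[:,400:]=cv2.resize(im2[150:320,110:270],(400,600)) 
cv2.imwrite('pics/c5.png',v[:,:,::-1])
```

```text
10.8 [ 583.77766564 -155.67326959  118.37882282] 0.2527587036533129 -150.62686981271852 [-0.16631827 -0.64682458 -2.57803156] 39.989705085754395
```

View pics/c5.png

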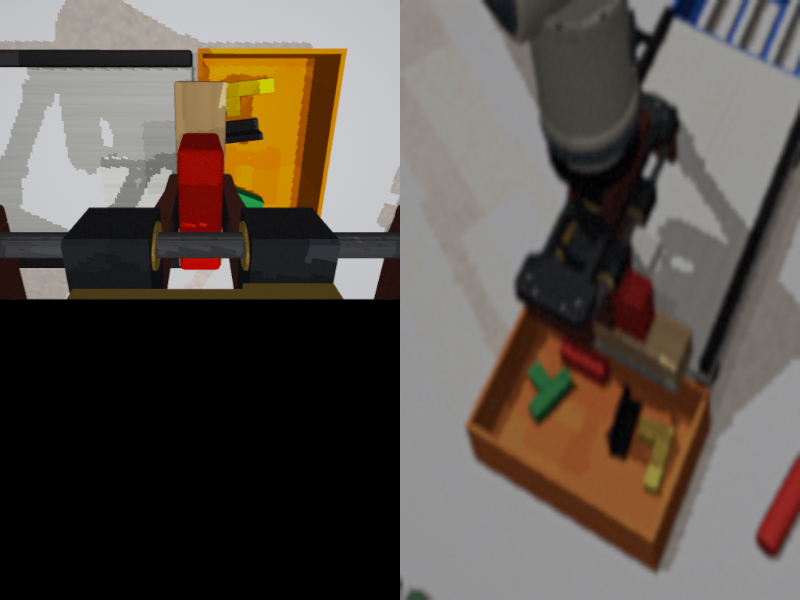

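The scene crop shows all four offcuts in the tray, with red (585,360) closest to the near wall. I'll lift, move back and check from the top camera.

servo_tool(
  moves=[
    {"jaw":0.1,"tx":0,"ty":0,"tz":-10,"turn":0},
    {"jaw":0.1,"tx":0,"ty":0,"tz":-30,"turn":0},
    {"jaw":0.1,"tx":0,"ty":0,"tz":-48,"turn":0},
    {"jaw":0.1,"tx":1,"ty":-10,"tz":-56,"turn":0},
    {"jaw":0.1,"tx":3,"ty":-30,"tz":-60,"turn":0},
    {"jaw":0.1,"tx":5,"ty":-60,"tz":-60,"turn":0},
    {"jaw":0.1,"tx":8,"ty":-95,"tz":-60,"turn":0},
    {"jaw":0.1,"tx":11,"ty":-130,"tz":-60,"turn":0},
    {"jaw":0.1,"tx":14,"ty":-165,"tz":-60,"turn":0},
    {"jaw":0.1,"tx":17,"ty":-200,"tz":-60,"turn":0},
    {"jaw":0.1,"tx":20,"ty":-235,"tz":-60,"turn":0},
    {"jaw":0.1,"tx":23,"ty":-270,"tz":-60,"turn":0},
    {"jaw":0.1,"tx":25,"ty":-295,"tz":-60,"turn":0},
    {"jaw":0.1,"tx":25,"ty":-300,"tz":-60,"turn":0},
    {"jaw":0.1,"tx":25,"ty":-300,"tz":-60,"turn":0},
  ],
)

```text
time_s: 12.4
eef_pos: [554.0, 145.5, 178.4]
tcp_rot: [0.0, 0.996, 0.091, -0.0]
force: [0.4, 0.2, -3.2]
grip_width: 25.9
grip_force: 40.0
```

Run:
```python
from h import *
o=robot.get_obs();print(o['time_s'],o['eef_pos'],o['tcp_rot'],o['grip_force'])
im,d=save('top','top6');W=world('top',d);hsv=cv2.cvtColor(im,cv2.COLOR_RGB2HSV).astype(int);H,S,V=hsv[...,0],hsv[...,1],hsv[...,2]
t=c-Y*209;Q=W[...,:2]-t;tx,ty=Q@X,Q@Y
box=(abs(tx)<100)&(abs(ty)<62)
for n,m in dict(red=((H<5)|(H>172))&(S>120),yel=(H>21)&(H<35)&(S>100),grn=(H>45)&(H<85)&(S>100),blk=(V<45)).items():
    k=m&box;print(n,k.sum(),np.round([np.median(tx[k]),ty[k].min(),np.median(ty[k]),ty[k].max()],1),np.round(np.percentile(W[k][:,2],[5,50,95]),1))
im2,_=save('scene','s6');v=np.hstack([cv2.resize(im[165:260,295:370],(380,480)),cv2.resize(im2[150:320,110:270],(400,480))]);cv2.imwrite('pics/c6.png',v[:,:,::-1])
```

```text
12.4 [554.01068116 145.51272091 178.44807959] [ 8.00346147e-05  9.95839788e-01  9.11213496e-02 -1.03240528e-04] 39.9896764755249
red 40 [-38.4  42.9  47.4  51.4] [21.  25.1 28.1]
yel 103 [ 62.6 -12.2  18.6  33.6] [ 5.5 18.9 23.8]
grn 88 [-57.9  -8.2  15.8  31.9] [12.6 18.3 23.2]
blk 55 [22.3  1.3 21.6 41.6] [ 7.  23.8 32.8]
```

View pics/c6.png

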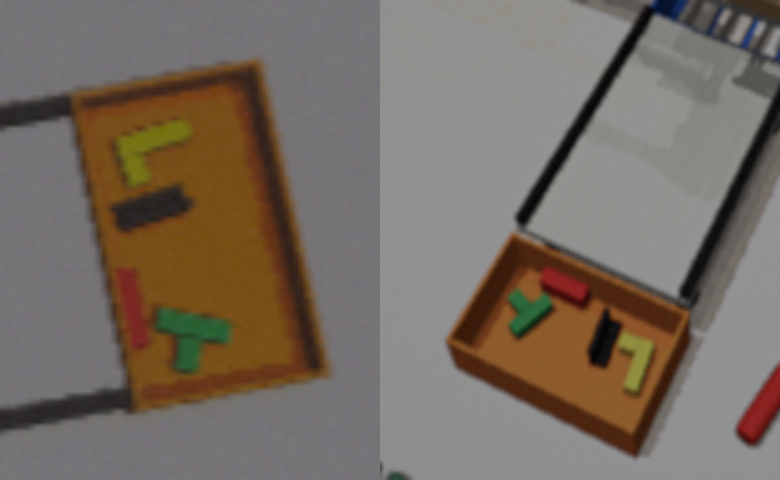

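All four offcuts are inside the tray; red stands on its side by the near wall, at tray y of about 43–51 mm. The scraper can go back to the mat.

servo_tool(
  moves=[
    {"jaw":0.1,"tx":1,"ty":-10,"tz":0,"turn":0},
    {"jaw":0.1,"tx":3,"ty":-35,"tz":0,"turn":0},
    {"jaw":0.1,"tx":6,"ty":-70,"tz":0,"turn":0},
    {"jaw":0.1,"tx":9,"ty":-105,"tz":0,"turn":0},
    {"jaw":0.1,"tx":12,"ty":-140,"tz":0,"turn":0},
    {"jaw":0.1,"tx":15,"ty":-175,"tz":0,"turn":0},
    {"jaw":0.1,"tx":18,"ty":-210,"tz":0,"turn":0},
    {"jaw":0.1,"tx":21,"ty":-240,"tz":0,"turn":0},
    {"jaw":0.1,"tx":24,"ty":-262,"tz":10,"turn":0},
    {"jaw":0.1,"tx":24,"ty":-272,"tz":30,"turn":0},
    {"jaw":0.1,"tx":24,"ty":-272,"tz":55,"turn":0},
    {"jaw":0.1,"tx":24,"ty":-272,"tz":80,"turn":0},
    {"jaw":0.1,"tx":24,"ty":-272,"tz":98,"turn":0},
    {"jaw":0.1,"tx":24,"ty":-272,"tz":108,"turn":0},
    {"jaw":0.1,"tx":24,"ty":-272,"tz":113,"turn":0},
    {"jaw":0.1,"tx":24,"ty":-272,"tz":116,"turn":0},
    {"jaw":0.1,"tx":24,"ty":-272,"tz":116,"turn":0},
    {"jaw":0.1,"tx":24,"ty":-272,"tz":116,"turn":0},
  ],
)

```text
time_s: 14.3
eef_pos: [529.9, 416.6, 63.7]
tcp_rot: [-0.0, 0.996, 0.09, 0.001]
force: [0.3, -0.4, -1.3]
grip_width: 25.6
grip_force: 40.0
```

servo_tool(
  moves=[
    {"jaw":0.1,"tx":0,"ty":0,"tz":1,"turn":0},
    {"jaw":0.1,"tx":0,"ty":0,"tz":1.5,"turn":0},
    {"jaw":0.1,"tx":0,"ty":0,"tz":1.5,"turn":0},
    {"jaw":0.1,"tx":0,"ty":0,"tz":1.5,"turn":0},
  ],
)

```text
time_s: 14.7
eef_pos: [529.7, 416.6, 61.9]
tcp_rot: [-0.0, 0.996, 0.09, 0.001]
force: [0.6, 0.1, 1.7]
grip_width: 25.7
grip_force: 40.0
```

Upward force shows contact with the mat. I'll release, then rise.

servo_tool(
  moves=[
    {"jaw":0.4,"tx":0,"ty":0,"tz":0,"turn":0},
    {"jaw":0.6,"tx":0,"ty":0,"tz":0,"turn":0},
    {"jaw":1,"tx":0,"ty":0,"tz":0,"turn":0},
    {"jaw":1,"tx":0,"ty":0,"tz":0,"turn":0},
    {"jaw":1,"tx":0,"ty":0,"tz":0,"turn":0},
    {"jaw":1,"tx":0,"ty":0,"tz":0,"turn":0},
    {"jaw":1,"tx":0,"ty":0,"tz":0,"turn":0},
    {"jaw":1,"tx":0,"ty":0,"tz":-15,"turn":0},
    {"jaw":1,"tx":0,"ty":0,"tz":-40,"turn":0},
    {"jaw":1,"tx":0,"ty":0,"tz":-70,"turn":0},
    {"jaw":1,"tx":0,"ty":0,"tz":-105,"turn":0},
    {"jaw":1,"tx":0,"ty":0,"tz":-130,"turn":0},
    {"jaw":1,"tx":0,"ty":0,"tz":-140,"turn":0},
    {"jaw":1,"tx":0,"ty":0,"tz":-140,"turn":0},
  ],
)

```text
time_s: 16.1
eef_pos: [529.9, 416.8, 203.8]
tcp_rot: [-0.001, 0.996, 0.09, 0.002]
force: [-0.4, 0.4, -0.5]
grip_width: 87.9
grip_force: 0.0
```

Run:
```python
from h import *
o=robot.get_obs();print(o['time_s'],o['eef_pos'],o['grip_width'])
im,d=save('wrist','w7');im2,_=save('scene','s7');W=wristW(d,o)
hsv=cv2.cvtColor(im,cv2.COLOR_RGB2HSV).astype(int);z=W[...,2]
near=(abs(W[...,0]-529)<140)&(abs(W[...,1]-417)<100)&(d>0)
for n,m in (('base',(z>30)&(z<42)),('handle',(z>74)&(z<86)),('mat',(abs(z-4)<5)&(hsv[...,0]>60)&(hsv[...,0]<95)&(hsv[...,1]>100))):
    m=m&near;print(n,m.sum(),cv2.minAreaRect(W[m][:,:2].astype(np.float32)),np.percentile(z[m],[5,95]))
v=np.hstack([cv2.resize(im,(400,300)),cv2.resize(im2,(400,300))]);cv2.imwrite('pics/c7.png',v[:,:,::-1])
```

```text
16.1 [529.92857169 416.75858542 203.7645894 ] 87.88042895884728
base 2401 ((529.8975830078125, 415.86419677734375), (149.10269165039062, 36.02851104736328), 10.20728874206543) [34.52277689 37.04488078]
handle 2459 ((530.263427734375, 415.9847717285156), (78.8924789428711, 25.889881134033203), 10.305073738098145) [78.05107611 80.74770403]
mat 14541 ((528.964111328125, 416.78851318359375), (198.78773498535156, 128.32452392578125), 11.069171905517578) [2.54342682 4.99428263]
```

View pics/c7.png

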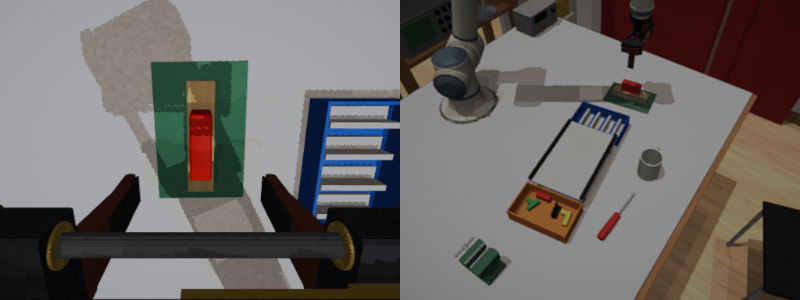

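The scraper stands upright within 2 mm of the mat's centre, all four offcuts are in the tray, and the gripper is clear. Handing in.

```bash
python3 -c "
from station import robot; print(robot.sign_off())"
```

```text
the job is handed in; nothing more can be done
None
```

I swept all four offcuts into the orange tray, stood the scraper upright within about 2 mm of the mat's centre and released it, then handed the job in at about 16 s; `sign_off()` returned no verdict.

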